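# Test a batch of copper links and hang them on the rail

## Task

Run the batch of copper links through the test station: seat the nest plate fully down on the two pegs of the test base, stand every link in a nest of its own between the stops, flat on the plate, let go of them, and press the start button right down. Then take the links out and hang each over the bar of the rail, crossbar on the bar with a leg on either side, leaving the nest plate seated. Do not disturb the other things on the table.

Things in the scene. Friction and masses are not known exactly. Their poses are not given: they have to be found in the camera images.
- base: test base, fixed: a grey plinth 136 x 262 x 20 mm high; origin at the centre of its underside, y along its length. Two upright steel locating pegs, 10 mm in diameter, stand on its top at (0, +-68 mm); they rise 22 mm above the top, the upper 9 mm tapering to a point 4 mm wide
- base_seat (a point): centre of the test base's top face, 20 mm above the table; axes as the base. The seated nest plate's origin lies here
- plate: loose aluminium nest plate, 0.55 kg, 130 (x) x 246 (y) x 10 mm; origin at centre of underside. Square through holes 13 mm wide at (0, +-68 mm) take the pegs, either way round. Four nests along y (-98, -38, 38, 98 mm), each 107 (x) x 43 mm (y) between stops 6 mm high, 4 mm wide. In its middle a black grip 50 (x) x 14 (y) mm, from 10 to 60 mm above the underside: pinch it across y
- nest0 (a point): centre of nest 0 of the plate, on the plate's top face (10 mm above its underside); axes as the plate
- nest1 (a point): centre of nest 1 of the plate, on the plate's top face (10 mm above its underside); axes as the plate
- nest2 (a point): centre of nest 2 of the plate, on the plate's top face (10 mm above its underside); axes as the plate
- nest3 (a point): centre of nest 3 of the plate, on the plate's top face (10 mm above its underside); axes as the plate
- link_a: loose bridge-shaped copper link, 0.2 kg, on its feet (may be absent; all alike); origin at centre of underside. Along x: feet 24 x 36 (y) x 10 mm high from 26 to 50 mm either side (100 overall); legs 4 thick, 20 wide at 26 to 30 mm, 52 mm clear between; crossbar 60 x 20 x 4 mm, underside 62, top 66 mm up. On its middle a black grip block 16 x 16 x 30 mm, top 96 mm up
- link_a_saddle (a point): middle of the underside of this link's crossbar, 62 mm above the link's underside: the place that rests on the rail; axes as the link
- link_b: loose bridge-shaped copper link, 0.2 kg, on its feet (may be absent; all alike); origin at centre of underside. Along x: feet 24 x 36 (y) x 10 mm high from 26 to 50 mm either side (100 overall); legs 4 thick, 20 wide at 26 to 30 mm, 52 mm clear between; crossbar 60 x 20 x 4 mm, underside 62, top 66 mm up. On its middle a black grip block 16 x 16 x 30 mm, top 96 mm up
- link_b_saddle (a point): middle of the underside of this link's crossbar, 62 mm above the link's underside: the place that rests on the rail; axes as the link
- link_c: loose bridge-shaped copper link, 0.2 kg, on its feet (may be absent; all alike); origin at centre of underside. Along x: feet 24 x 36 (y) x 10 mm high from 26 to 50 mm either side (100 overall); legs 4 thick, 20 wide at 26 to 30 mm, 52 mm clear between; crossbar 60 x 20 x 4 mm, underside 62, top 66 mm up. On its middle a black grip block 16 x 16 x 30 mm, top 96 mm up
- link_c_saddle (a point): middle of the underside of this link's crossbar, 62 mm above the link's underside: the place that rests on the rail; axes as the link
- rail: hanging rail, fixed: a round steel bar 16 mm in diameter along y, between two posts 12 mm thick that stand at y = +-120 mm and are 140 mm high; origin on the table below the bar's middle
- rail_mid (a point): middle of the bar, on its axis, 132 mm above the table (top of the bar at 140 mm); axes as the rail, y along the bar
- start (a joint): travel of the start button, 0 up to 0.006 m fully down; a spring returns it (5 N)
- start_top (a point): centre of the top of the start button, a round black cap 36 mm in diameter on a grey housing; press straight down
- tape: bystander: roll of white tape lying flat, 90 mm across, 20 mm high
- driver: bystander: screwdriver, 170 mm long, lying on the table
- jar: bystander: jar, 56 mm across, 75 mm tall
- pot: bystander: black open pot, 72 mm across, 90 mm tall
- spool: bystander: grey spool, 50 mm across, 35 mm tall
- block: bystander: wooden block, 50 x 90 x 30 mm
Things that resemble listed ones, but are neither listed nor needed, are in the scene too. Of the things shaped like the part that bears start, the grey one is meant.

How it is judged (in metres and radians):
On the way, in this order (a step that is already met when the one before it is completed fails the run):
1. the nest plate is seated on the pegs, flat on the base (x of plate in the frame of base_seat between -0.004 and 0.004 m and y of plate in the frame of base_seat between -0.004 and 0.004 m and z of plate in the frame of base_seat between -0.003 and 0.003 m and angle between the x axis of plate and the x axis of base, either way round below 0.06 rad and angle between plate's own z axis and vertical below 0.04 rad), for 0.2 s.
2. every link stands in a nest of the seated plate, let go (all of step 1 and ((x of link_a in the frame of nest0 between -0.006 and 0.006 m and y of link_a in the frame of nest0 between -0.006 and 0.006 m and z of link_a in the frame of nest0 between -0.0025 and 0.0025 m) or (x of link_a in the frame of nest1 between -0.006 and 0.006 m and y of link_a in the frame of nest1 between -0.006 and 0.006 m and z of link_a in the frame of nest1 between -0.0025 and 0.0025 m) or (x of link_a in the frame of nest2 between -0.006 and 0.006 m and y of link_a in the frame of nest2 between -0.006 and 0.006 m and z of link_a in the frame of nest2 between -0.0025 and 0.0025 m) or (x of link_a in the frame of nest3 between -0.006 and 0.006 m and y of link_a in the frame of nest3 between -0.006 and 0.006 m and z of link_a in the frame of nest3 between -0.0025 and 0.0025 m)) and angle between the x axis of each of link_a, link_b, link_c and the x axis of plate, either way round below 0.2 rad and angle between each of link_a, link_b, link_c's own z axis and vertical below 0.05 rad and ((x of link_b in the frame of nest0 between -0.006 and 0.006 m and y of link_b in the frame of nest0 between -0.006 and 0.006 m and z of link_b in the frame of nest0 between -0.0025 and 0.0025 m) or (x of link_b in the frame of nest1 between -0.006 and 0.006 m and y of link_b in the frame of nest1 between -0.006 and 0.006 m and z of link_b in the frame of nest1 between -0.0025 and 0.0025 m) or (x of link_b in the frame of nest2 between -0.006 and 0.006 m and y of link_b in the frame of nest2 between -0.006 and 0.006 m and z of link_b in the frame of nest2 between -0.0025 and 0.0025 m) or (x of link_b in the frame of nest3 between -0.006 and 0.006 m and y of link_b in the frame of nest3 between -0.006 and 0.006 m and z of link_b in the frame of nest3 between -0.0025 and 0.0025 m)) and ((x of link_c in the frame of nest0 between -0.006 and 0.006 m and y of link_c in the frame of nest0 between -0.006 and 0.006 m and z of link_c in the frame of nest0 between -0.0025 and 0.0025 m) or (x of link_c in the frame of nest1 between -0.006 and 0.006 m and y of link_c in the frame of nest1 between -0.006 and 0.006 m and z of link_c in the frame of nest1 between -0.0025 and 0.0025 m) or (x of link_c in the frame of nest2 between -0.006 and 0.006 m and y of link_c in the frame of nest2 between -0.006 and 0.006 m and z of link_c in the frame of nest2 between -0.0025 and 0.0025 m) or (x of link_c in the frame of nest3 between -0.006 and 0.006 m and y of link_c in the frame of nest3 between -0.006 and 0.006 m and z of link_c in the frame of nest3 between -0.0025 and 0.0025 m)) and contact force between the fingers and link_a below 0.1 N and contact force between the fingers and link_b below 0.1 N and contact force between the fingers and link_c below 0.1 N and linear speed of each of link_a, link_b, link_c below 0.02 m/s), for 0.2 s.
3. the start button is pressed down with all links in their nests (all of step 1 and value of joint start above 0.0045 m and ((x of link_a in the frame of nest0 between -0.006 and 0.006 m and y of link_a in the frame of nest0 between -0.006 and 0.006 m and z of link_a in the frame of nest0 between -0.0025 and 0.0025 m) or (x of link_a in the frame of nest1 between -0.006 and 0.006 m and y of link_a in the frame of nest1 between -0.006 and 0.006 m and z of link_a in the frame of nest1 between -0.0025 and 0.0025 m) or (x of link_a in the frame of nest2 between -0.006 and 0.006 m and y of link_a in the frame of nest2 between -0.006 and 0.006 m and z of link_a in the frame of nest2 between -0.0025 and 0.0025 m) or (x of link_a in the frame of nest3 between -0.006 and 0.006 m and y of link_a in the frame of nest3 between -0.006 and 0.006 m and z of link_a in the frame of nest3 between -0.0025 and 0.0025 m)) and angle between the x axis of each of link_a, link_b, link_c and the x axis of plate, either way round below 0.2 rad and angle between each of link_a, link_b, link_c's own z axis and vertical below 0.05 rad and ((x of link_b in the frame of nest0 between -0.006 and 0.006 m and y of link_b in the frame of nest0 between -0.006 and 0.006 m and z of link_b in the frame of nest0 between -0.0025 and 0.0025 m) or (x of link_b in the frame of nest1 between -0.006 and 0.006 m and y of link_b in the frame of nest1 between -0.006 and 0.006 m and z of link_b in the frame of nest1 between -0.0025 and 0.0025 m) or (x of link_b in the frame of nest2 between -0.006 and 0.006 m and y of link_b in the frame of nest2 between -0.006 and 0.006 m and z of link_b in the frame of nest2 between -0.0025 and 0.0025 m) or (x of link_b in the frame of nest3 between -0.006 and 0.006 m and y of link_b in the frame of nest3 between -0.006 and 0.006 m and z of link_b in the frame of nest3 between -0.0025 and 0.0025 m)) and ((x of link_c in the frame of nest0 between -0.006 and 0.006 m and y of link_c in the frame of nest0 between -0.006 and 0.006 m and z of link_c in the frame of nest0 between -0.0025 and 0.0025 m) or (x of link_c in the frame of nest1 between -0.006 and 0.006 m and y of link_c in the frame of nest1 between -0.006 and 0.006 m and z of link_c in the frame of nest1 between -0.0025 and 0.0025 m) or (x of link_c in the frame of nest2 between -0.006 and 0.006 m and y of link_c in the frame of nest2 between -0.006 and 0.006 m and z of link_c in the frame of nest2 between -0.0025 and 0.0025 m) or (x of link_c in the frame of nest3 between -0.006 and 0.006 m and y of link_c in the frame of nest3 between -0.006 and 0.006 m and z of link_c in the frame of nest3 between -0.0025 and 0.0025 m))), for 0.05 s.
At the end, for the whole second after the job is handed in: every link hangs at rest over the bar, between the posts: middle of its crossbar on top of the bar within 22 mm of its axis, leaning under 0.45 rad, within 0.6 rad of square across it; the nest plate is seated within 4 mm (3 mm in height) and 0.06 rad (all of step 1 and x of link_a_saddle in the frame of rail_mid between -0.022 and 0.022 m and y of link_a_saddle in the frame of rail_mid between -0.112 and 0.112 m and z of link_a_saddle in the frame of rail_mid between 0 and 0.016 m and angle between each of link_a, link_b, link_c's own z axis and vertical below 0.45 rad and angle between the x axis of each of link_a, link_b, link_c and the x axis of rail, either way round below 0.6 rad and contact force between each of link_a, link_b, link_c and rail above 0.3 N and linear speed of each of link_a, link_b, link_c below 0.03 m/s and x of link_b_saddle in the frame of rail_mid between -0.022 and 0.022 m and y of link_b_saddle in the frame of rail_mid between -0.112 and 0.112 m and z of link_b_saddle in the frame of rail_mid between 0 and 0.016 m and x of link_c_saddle in the frame of rail_mid between -0.022 and 0.022 m and y of link_c_saddle in the frame of rail_mid between -0.112 and 0.112 m and z of link_c_saddle in the frame of rail_mid between 0 and 0.016 m and linear speed of plate below 0.02 m/s); the robot touches nothing.
It fails at once if a bystander (tape, screwdriver, jar, pot, spool or block) is pushed more than 4 cm (distance of any of tape, driver, jar, pot, spool, block from where it was at the start of the episode above 0.04 m).
Of link_a, link_b, link_c only 2 to 3 are there at a start; the rules pass over those that are not, and their reading is None.
At some moment in a run one of link_a, link_b, link_c, plate may be knocked a few centimetres aside while the robot is not near it.
It also fails if it takes over 208 s, if anything falls off the work surface, if the arm or the gripper's body presses on something with over 40 N, if the wrist force passes 120 N, or if a joint passes its speed limit or range.

## Robot

A 6-joint arm with a two-finger parallel gripper is mounted at the origin on the work surface. World frame = base frame: x ahead of the robot, y to its left, z up, the work surface at z = 0. Lengths are in mm, angles in degrees, forces in N, time in s.
With the tool pointing down it reaches from about 275 to 825 mm from the base axis. Payload 4.9 kg.
Tool frame: the origin (TCP) lies midway between the tips of the shut fingers; the grasp point (between the pads) lies r.pinch_z behind it (r.pinch_z is the distance from the TCP to the grasp point, in mm); z points along the fingers, y is the line along which they close (so a half turn about z gives the same grasp; the last joint's range is limited). The gripper opens to 85 mm and grips with 20 to 120 N. Pads are 22 mm wide; open, the fingers measure 114 mm over their backs; the gripper's body (76 mm by 85 mm) begins 54 mm behind the grasp point. The pads swing forward as they close: fully open they stand 13 mm farther back than shut.
Start: joints at [-72.032, 18.69, -11.035, 60.275, 0, 82.311], TCP at [238.155, -495.783, 231.281] pointing down, gripper open.
Joint ranges: [-152.03, 152.03], [-55.5, 102.48], [-74.3, 77.21], [-110.64, 120.58], [-84.22, 78.4], [-180, 180]. Speed limits (degrees/s): [147.25, 147.25, 180, 180, 180, 180].

## Interface

Orientations are given as [roll, pitch, yaw] about the fixed x, y, z axes, in that order (R = Rz(yaw) Ry(pitch) Rx(roll)).
In Python, from bench import r, jaws, solve_ik, viewer, close_job gives the robot as it stands. Calls block until the motion is done:
- r.movep(position, orientation): joint-space move of the TCP to a pose.
- r.line_to(position, v=150, rotation=None, f_stop=None): straight line of the TCP; rotation=None keeps the orientation; v is the mean speed in mm/s. With f_stop (N) it stops when the force on the tool has changed by that much, and returns True; else False.
- r.goto_joints(angles): joint-space move.
- jaws.command_gripper(opening, grasp_force=None): finger opening in mm; grasp_force is the grip in N (None keeps the last); returns when the fingers have stopped.
- r.hold(seconds).
- solve_ik(position, orientation): joint angles nearest the present ones, or None.
- r.state(): the state.
- viewer.get_image(name): name is "scene" or "top" or "wrist"; returns a dict with "frame" (480x640x3 uint8, red, green, blue), "intrinsics" (3x3 intrinsics, pixels), "k1" (the pictures are not rectified: a ray, as slopes to the right and down, at radius r is drawn at 1 + k1 r^2 times it, then the intrinsics apply), "pose" (4x4, takes a point from camera to world coordinates); the wrist camera has in their place "T_tool_cam" (4x4, takes a point from camera to tool coordinates, whose origin is the TCP and whose axes are the flange's). Camera axes: x right, y up, looking along -z (the intrinsics and any distortion apply to the point x, -y, -z); pixel columns grow to the right and rows downward; lengths in mm; the calibration is good to about 2 mm. A picture is of the moment at which its call begins: read the wrist's pose just before it. There is no depth.
A pose or a line that the arm cannot do raises r.IKError and nothing moves.
- close_job(): hands the job in; it is judged then, once.
The state is a dict: "clock": time; "joints": joint angles; "joint_velocities": joint speeds; "tau": joint torques, N m; "tool_pos": TCP position; "tool_rot": TCP orientation; "force": force on the tool from outside, world axes, zero at the start; "torque": the same for the moment, N m; "finger_gap": finger opening in mm; "grasp_force": force on a finger pad.
Only numpy, scipy, OpenCV 4.12 (cv2) and the standard library are available. Lean on these libraries where they do the work, as an engineer would, in place of code of your own. Each camera call takes 0.05 s, during which the arm holds its last target. There are 200 camera calls.

## Working session

There is one attempt and no reset: what is moved stays moved. The work goes in short steps, each a Python script; the robot and the scene stay as the last script left them, time stands still between calls to the robot, and variables do not carry over. Pictures are saved under pics/ and viewed, at most 14 in all, crops included, and the job is handed in when it is done.

```bash
ls; mkdir -p pics
python3 - <<'E'
from bench import r,jaws,viewer
import cv2,numpy as np
s=r.state();print(s['clock'],s['tool_pos'],s['tool_rot'],r.pinch_z,s['finger_gap'])
for n in('scene','top','wrist'):
    d=viewer.get_image(n);cv2.imwrite(f'pics/{n}0.png',d['frame'][:,:,::-1]);print(n,d['intrinsics'],d['k1'],d.get('pose',d.get('T_tool_cam')))
E
```

```text
pics
0.0 [ 237.9595972  -495.20063198  230.48964575] [-1.79900279e+02 -1.30685604e-02  2.56573731e+01] 18.700000000000003 85.13620955654177
scene [[486.43350459   0.         317.76674943]
 [  0.         486.43350459 236.8569775 ]
 [  0.           0.           1.        ]] -0.031421156798590054 [[-2.39641899e-01 -8.07618690e-01  5.38817048e-01  1.10560329e+03]
 [ 9.70849731e-01 -1.96630496e-01  1.37066579e-01  1.00527875e+02]
 [-4.74966745e-03  5.55957282e-01  8.31197294e-01  9.81813780e+02]
 [ 0.00000000e+00  0.00000000e+00  0.00000000e+00  1.00000000e+00]]
top [[584.6828762    0.         327.84861297]
 [  0.         584.6828762  249.34100057]
 [  0.           0.           1.        ]] -0.14840188552831704 [[-7.62073721e-03  9.95486248e-01 -9.45994433e-02  4.38026081e+02]
 [-9.99890218e-01 -6.38377182e-03  1.33715748e-02 -1.29465699e+01]
 [ 1.27073176e-02  9.46909593e-02  9.95425611e-01  1.35508146e+03]
 [ 0.00000000e+00  0.00000000e+00  0.00000000e+00  1.00000000e+00]]
wrist [[350.75627266   0.         323.14495776]
 [  0.         350.75627266 241.29733007]
 [  0.           0.           1.        ]] 0.007847365944702275 [[-2.84993254e-04  9.46274381e-01  3.23364677e-01  8.36217829e+01]
 [ 9.99999935e-01  3.40557119e-04 -1.15248337e-04  1.13248415e+00]
 [-2.19180692e-04  3.23364623e-01 -9.46274417e-01 -1.42359579e+02]
 [ 0.00000000e+00  0.00000000e+00  0.00000000e+00  1.00000000e+00]]
```

View pics/top0.png

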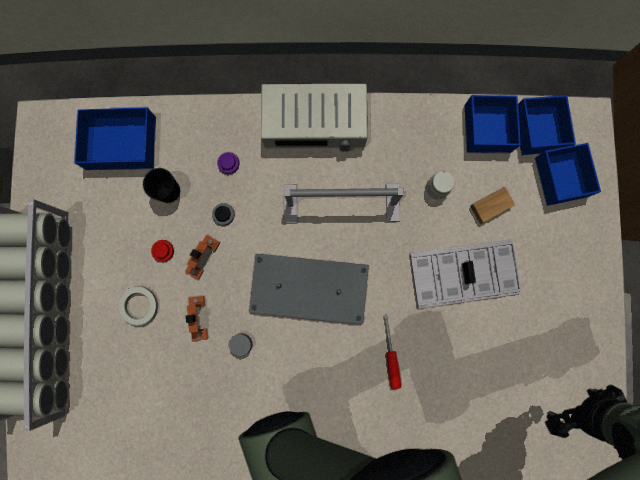

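View pics/scene0.png

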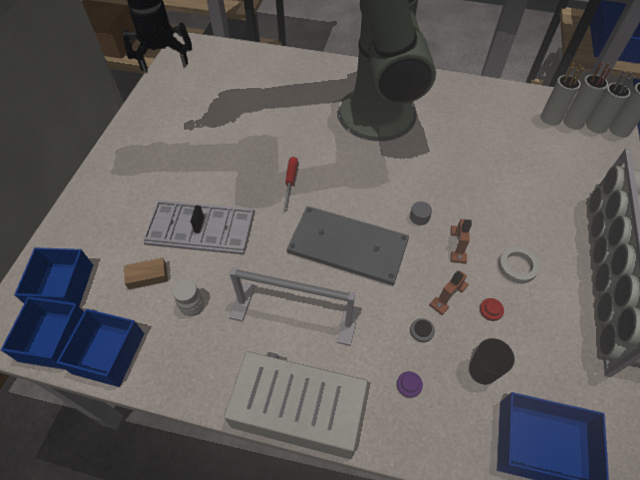

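```bash
cat > h.py <<'E'
import numpy as np,cv2
from bench import r,jaws,solve_ik,viewer,close_job
from scipy.spatial.transform import Rotation as Ro
def rotm(e): return Ro.from_euler('xyz',e,degrees=True).as_matrix()
def cap(n):
    s=r.state();d=viewer.get_image(n);P=d.get('pose')
    if P is None:
        T=np.eye(4);T[:3,:3]=rotm(s['tool_rot']);T[:3,3]=s['tool_pos'];P=T@d['T_tool_cam']
    d['P']=P;return d
def ray(d,uv,z):
    "pixels -> world points on plane(s) z"
    uv=np.atleast_2d(np.array(uv,float));K=d['intrinsics']
    q=(uv-K[:2,2])/[K[0,0],K[1,1]];p=q.copy()
    for _ in range(20): p=q/(1+d['k1']*(p**2).sum(1,keepdims=True))
    v=np.c_[p[:,0],-p[:,1],-np.ones(len(p))]@d['P'][:3,:3].T;o=d['P'][:3,3]
    return o+v*((np.broadcast_to(z,len(p))-o[2])/v[:,2])[:,None]
def proj(d,X):
    c=(np.atleast_2d(X)-d['P'][:3,3])@d['P'][:3,:3];p=np.c_[c[:,0],-c[:,1]]/-c[:,2:]
    p=p*(1+d['k1']*(p**2).sum(1,keepdims=True));K=d['intrinsics']
    return p*[K[0,0],K[1,1]]+K[:2,2]
def nyaw(y): return (y+90)%180-90
def go(x,y,z,yaw): r.movep([x,y,z],[180,0,yaw])
def save(d,n): cv2.imwrite(f'pics/{n}.png',d['frame'][:,:,::-1])
E
python3 - <<'E'
from h import *
d=cap('top');np.set_printoptions(precision=0,suppress=True)
for n,uv,z in [('base',[(257,254),(368,265),(361,324),(250,313)],20),('pegs',[(279,286),(339,292)],42),('plate',[(411,254),(514,241),(519,293),(416,307)],10),('grip',[(468,266)],60),('bar',[(290,191),(398,191)],140),('A',[(211,242),(194,270)],10),('B',[(194,301),(200,335)],10),('btn',[(223,214)],40)]:print(n,ray(d,uv,z)[:,:2].tolist())
E
```

```text
base [[555.2124211556384, 131.7147742331947], [528.2637715667795, -122.63627215502368], [393.8423186341239, -104.99031176901491], [420.46767021255573, 147.4663477090272]]
pegs [[480.8852833634595, 79.66702369013232], [466.54014032189605, -54.86673351117037]]
plate [[553.7571967825772, -223.90410209246838], [582.8148650066287, -470.624596377857], [460.1516073433604, -478.46181624656924], [431.0441696663539, -233.21009572523425]]
grip [[521.5049060639735, -344.82054915142743]]
bar [[677.6921839010326, 49.67207210821398], [676.7149691699058, -178.8615903870503]]
A [[584.7165461220229, 240.18615370790192], [519.7960239708098, 279.2687321224845]]
B [[448.1758370092062, 278.5664908821969], [370.11394197041886, 264.1517018375354]]
btn [[645.4646355257094, 207.80839005748578]]
```

```bash
cat >> h.py <<'E'
V={'plate':(507,-350,170,6.5),'base':(474,13,170,-6),'A':(552,260,190,-30),'B':(409,271,190,10),'btn':(645,208,190,0),'rail':(677,-62,230,0)}
import pickle
E
python3 - <<'E'
from h import *
D={}
for n,(x,y,z,w) in V.items():
  for k in (0,180):
    try:
        go(x,y,z,w+k if w+k<=180 else w+k-360)
        r.hold(.2);D[n,k]=cap('wrist')
    except r.IKError as e: print(n,k,e)
pickle.dump(D,open('D.pkl','wb'));print(r.state()['clock'])
ks=list(D);print(ks)
for i in (0,4,8):
    fs=[D[k]['frame'] for k in ks[i:i+4]]
    while len(fs)<4: fs.append(fs[0]*0)
    m=np.vstack([np.hstack(fs[:2]),np.hstack(fs[2:])])
    cv2.imwrite(f'pics/m{i}.png',cv2.resize(m,(800,600),interpolation=cv2.INTER_AREA)[:,:,::-1])
E
```

```text
33.6917
[('plate', 0), ('plate', 180), ('base', 0), ('base', 180), ('A', 0), ('A', 180), ('B', 0), ('B', 180), ('btn', 0), ('btn', 180), ('rail', 0), ('rail', 180)]
```

View pics/m0.png

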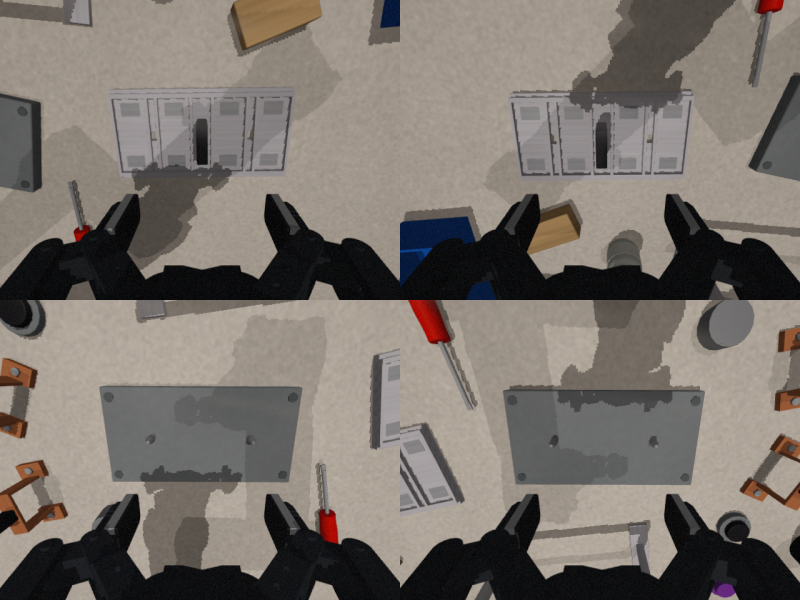

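View pics/m4.png

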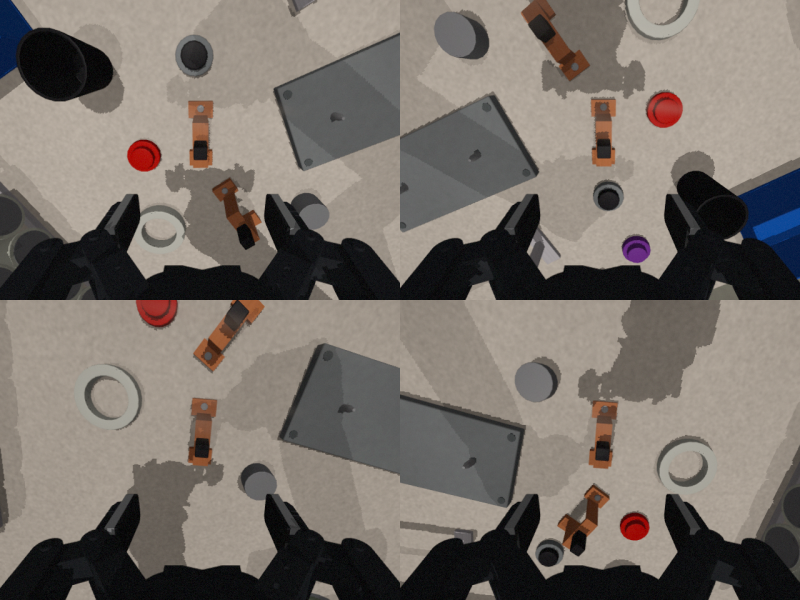

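View pics/m8.png

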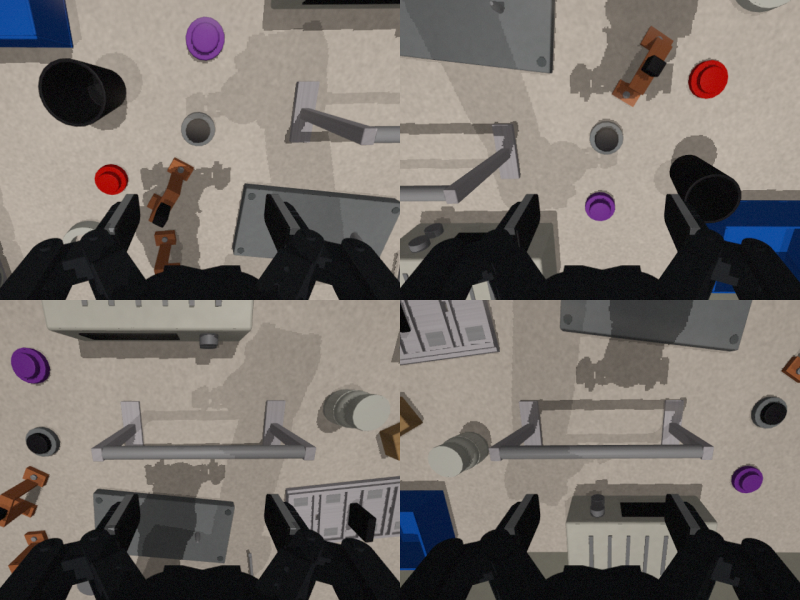

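```bash
cat >> h.py <<'E'
from scipy.optimize import minimize
def box(x0,x1,y0,y1,z0,z1): return np.array([[x,y,z] for x in(x0,x1) for y in(y0,y1) for z in(z0,z1)],float)
LINK=[box(26,50,-18,18,0,10),box(-50,-26,-18,18,0,10),box(26,30,-10,10,0,66),box(-30,-26,-10,10,0,66),box(-30,30,-10,10,62,66)]
BLK=[box(-8,8,-8,8,66,96)]
BASE=[box(-68,68,-131,131,0,20)]
PLATE=[box(-65,65,-123,123,0,10),box(-25,25,-7,7,10,60)]
def chroma(d,kind):
    f=cv2.GaussianBlur(d['frame'],(3,3),0).astype(float);c=(f[...,0]-f[...,2])/(f.sum(2)+1)
    return c>.25 if kind=='cu' else c<.045
def fill(d,boxes,p,z0,S=8):
    m=np.zeros((480,640),np.uint8);c,s=np.cos(np.radians(p[2])),np.sin(np.radians(p[2]))
    R=np.array([[c,-s,0],[s,c,0],[0,0,1]])
    for b in boxes:
        h=cv2.convexHull(proj(d,b@R.T+[p[0],p[1],z0]).astype(np.float32))
        cv2.fillConvexPoly(m,np.round(h*16).astype(np.int32),255,cv2.LINE_AA,4)
    return m.astype(np.float32)/255
def fit(ds,kind,boxes,occ,p0,z0,maxrow=305,dil=41):
    ms=[]
    for d in ds:
        roi=cv2.dilate(fill(d,boxes+occ,p0,z0),np.ones((dil,dil)))>.5
        m=chroma(d,kind)&roi;m[maxrow:]=0
        n,l,st,_=cv2.connectedComponentsWithStats(m.astype(np.uint8))
        keep=[i for i in range(1,n) if st[i,4]>60];ms.append(np.isin(l,keep).astype(np.float32))
    def cost(p):
        e=a=0
        for d,m in zip(ds,ms):
            q=fill(d,boxes,p,z0)
            if occ:q=q*(1-fill(d,occ,p,z0))
            q[maxrow:]=0;e+=np.abs(q-m).sum();a+=m.sum()+q.sum()
        return e/(a+1)
    p0=np.array(p0,float);best=None
    for _ in range(2):
        o=minimize(cost,p0,method='Nelder-Mead',options=dict(initial_simplex=p0+np.array([[0,0,0],[8,0,2],[0,8,-2],[-4,-4,5]]),xatol=.05,fatol=1e-5))
        p0=o.x
    return o.x,o.fun
E
python3 - <<'E'
from h import *
np.set_printoptions(precision=2,suppress=True)
D=pickle.load(open('D.pkl','rb'))
for n,kind,b,o,p0 in [('base','g',BASE,[],(474,13,-6)),('plate','g',PLATE,[],(507,-350,6.5)),('A','cu',LINK,BLK,(552,260,-30)),('B','cu',LINK,BLK,(409,271,10))]:
    for ks in ((0,180),(0,),(180,)): print(n,ks,*fit([D[n,k] for k in ks],kind,b,o,p0,0))
def tri(L):
    A=[];B=[]
    for d,uv in L:
        o=d['P'][:3,3];v=ray(d,uv,0)[0]-o;v/=np.linalg.norm(v);M=np.eye(3)-np.outer(v,v);A.append(M);B.append(M@o)
    return np.linalg.lstsq(np.vstack(A),np.hstack(B),rcond=None)[0]
s=1.6
print('btn',tri([(D['btn',0],(198*s,127*s)),(D['btn',180],(206*s,138*s))]))
for k,e in ((0,[(92,154),(315,154)]),(180,[(92,153),(312,153)])): print('rail',ray(D['rail',k],np.array(e)*s,132))
# dump crops
def crop(k,x0,y0,w,h,n): return cv2.resize(D[k]['frame'][y0:y0+h,x0:x0+w],(w*n,h*n),interpolation=cv2.INTER_CUBIC)
a=np.vstack([np.hstack([crop(('btn',k),270,150,100,100,3) for k in(0,180)]),crop(('rail',0),130,210,400,80,2)[:, :600]])
cv2.imwrite('pics/c1.png',a[:,:,::-1])
E
```

```text
base (0, 180) [478.28  17.52  -6.47] 0.08052796870470047
base (0,) [483.65  21.07  -9.38] 0.08431701362133026
base (180,) [478.09  15.41  -6.49] 0.07536676526069641
plate (0, 180) [ 510.12 -351.34    7.09] 0.036266788840293884
plate (0,) [ 510.17 -351.      6.96] 0.02657094970345497
plate (180,) [ 510.35 -351.79    7.09] 0.04582567885518074
A (0, 180) [552.82 262.28 -29.71] 0.3403380811214447
A (0,) [554.38 261.49 -30.05] 0.3226088881492615
A (180,) [552.13 262.73 -30.61] 0.3558861315250397
B (0, 180) [411.45 270.44   4.29] 0.296341210603714
B (0,) [412.77 270.06   4.76] 0.30303722620010376
B (180,) [410.53 271.52   5.14] 0.27955910563468933
btn [654.52 213.27   0.8 ]
rail [[ 675.05   65.12  132.  ]
 [ 675.09 -193.99  132.  ]]
rail [[ 679.18 -190.58  132.  ]
 [ 679.26   64.67  132.  ]]
```

View pics/c1.png

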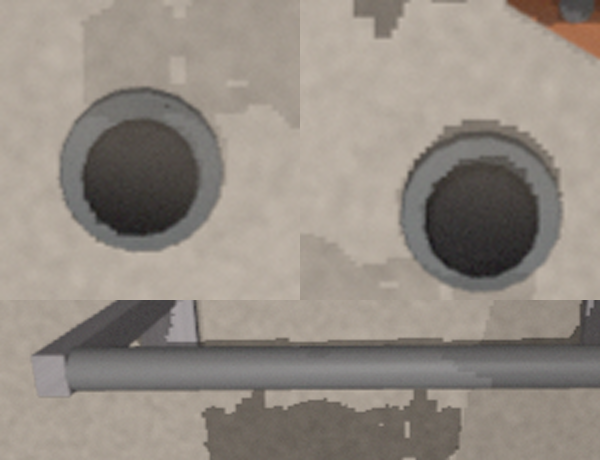

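Run:
```python
from h import *
np.set_printoptions(precision=3,suppress=True)
D=pickle.load(open('D.pkl','rb'))
def ch(k,u,v):
    f=D[k]['frame'][int(v*1.6)-2:int(v*1.6)+3,int(u*1.6)-2:int(u*1.6)+3].reshape(-1,3).mean(0);return f.round(),((f[0]-f[2])/(f.sum()+1)).round(3)
print('table',ch(('base',0),60,60),'shadow',ch(('base',0),170,230))
for u,v in((140,110),(220,115),(250,160),(145,176)):print('base',ch(('base',0),u,v))
for u,v in((200,107),(200,130),(205,155),(196,155),(192,160),(201,155)):print('A0',ch(('A',0),u,v))
print('tableA',ch(('A',0),120,120),ch(('A',0),200,180))
from h import *
def tri(L):
    A=[];B=[]
    for d,uv in L:
        o=d['P'][:3,3];v=ray(d,uv,0)[0]-o;v/=np.linalg.norm(v);M=np.eye(3)-np.outer(v,v);A.append(M);B.append(M@o)
    return np.linalg.lstsq(np.vstack(A),np.hstack(B),rcond=None)[0]
print(tri([(D['btn',0],(316.7,209)),(D['btn',180],(330.7,223.3))]))
for k,uv in((0,(316.7,209)),(180,(330.7,223.3))):print(ray(D['btn',k],uv,30))
```

```text
table (array([179., 169., 157.]), np.float64(0.043)) shadow (array([115., 107.,  98.]), np.float64(0.052))
base (array([110., 111., 110.]), np.float64(-0.001))
base (array([92., 94., 93.]), np.float64(-0.002))
base (array([94., 95., 95.]), np.float64(-0.003))
base (array([65., 66., 65.]), np.float64(-0.002))
A0 (array([134., 131., 130.]), np.float64(0.009))
A0 (array([162., 104.,  72.]), np.float64(0.266))
A0 (array([31., 29., 30.]), np.float64(0.016))
A0 (array([32., 31., 32.]), np.float64(-0.001))
A0 (array([159.,  95.,  57.]), np.float64(0.328))
A0 (array([33., 31., 32.]), np.float64(0.005))
tableA (array([176., 166., 154.]), np.float64(0.043)) (array([117., 109., 101.]), np.float64(0.05))
[652.587 213.568  16.497]
[[655.857 212.854  30.   ]]
[[648.734 213.731  30.   ]]
```

```bash
sed -i 's/return c>.25 if/return c>.13 if/; s/c<.045/c<.022/; s/(3,3),0)/(5,5),0)/' h.py; sed -i 's/c=(f\[/c=(f[/' h.py
python3 - <<'E'
from h import *
np.set_printoptions(precision=2,suppress=True)
D=pickle.load(open('D.pkl','rb'))
for n,kind,b,o,p0 in [('base','g',BASE,[],(474,13,-6)),('plate','g',PLATE,[],(510,-351,7)),('A','cu',LINK,BLK,(552,260,-30)),('B','cu',LINK,BLK,(409,271,4))]:
    for ks in ((0,180),(0,),(180,)): print(n,ks,*fit([D[n,k] for k in ks],kind,b,o,p0,0))
E
```

```text
base (0, 180) [477.9   14.94  -6.38] 0.020293550565838814
base (0,) [476.49  15.19  -6.27] 0.019145656377077103
base (180,) [478.59  14.95  -6.37] 0.019291743636131287
plate (0, 180) [ 509.67 -351.24    7.19] 0.02075291983783245
plate (0,) [ 509.24 -351.23    7.17] 0.02023502066731453
plate (180,) [ 510.85 -351.68    7.24] 0.01942949928343296
A (0, 180) [552.59 261.34 -29.91] 0.10439138859510422
A (0,) [553.   261.15 -29.71] 0.1027497798204422
A (180,) [553.18 261.   -29.92] 0.10379023104906082
B (0, 180) [411.52 270.73   5.25] 0.10278011113405228
B (0,) [411.52 270.68   5.35] 0.09904816746711731
B (180,) [411.65 270.63   5.45] 0.1057758629322052
```

```bash
cat >> h.py <<'E'
def look(n,p,z,kind,b,o,z0,k=0):
    w=p[2]+k;w=(w+180)%360-180
    go(p[0],p[1],z,w);r.hold(.25);d=cap('wrist');q,c=fit([d],kind,b,o,p,z0)
    print(n,'seen',q.round(2),round(c,3),'t',round(r.state()['clock'],1));return q,c,d
E
python3 - <<'E'
from h import *
p,c,d=look('plate',(509.67,-351.24,7.2),170,'g',PLATE,[],0)
if c>.06: save(d,'bad');raise SystemExit
p=(p[0]+.4,p[1],p[2]);w=p[2]
go(p[0],p[1],90,w)
r.line_to([p[0],p[1],22],v=120)
print(jaws.command_gripper(5,90),r.state()['finger_gap'],r.state()['grasp_force'])
print(r.line_to([p[0],p[1],125],v=150));s=r.state();print(s['force'],s['finger_gap'],s['tool_pos'])
r.line_to([477.9,14.94,120],v=250,rotation=[180,0,-6.38])
r.hold(.3);save(cap('wrist'),'held')
s=r.state();print(s['force'],s['finger_gap'],s['tool_pos'],s['tool_rot'],s['clock'])
E
```

```text
plate seen [ 508.81 -350.87    7.09] 0.021 t 36.1
False 12.368642627042249 88.78463745117188
False
[-0.16933034 -0.33032367 -5.38403065] 12.938836667408065 [ 508.36308965 -350.17669297  123.639356  ]
[-0.49275795  0.80451823 -6.02593793] 13.058771013094313 [477.94279442  14.55374778 119.95248447] [ 1.79998354e+02  3.88623542e-03 -6.42349381e+00] 40.7083
```

View pics/held.png

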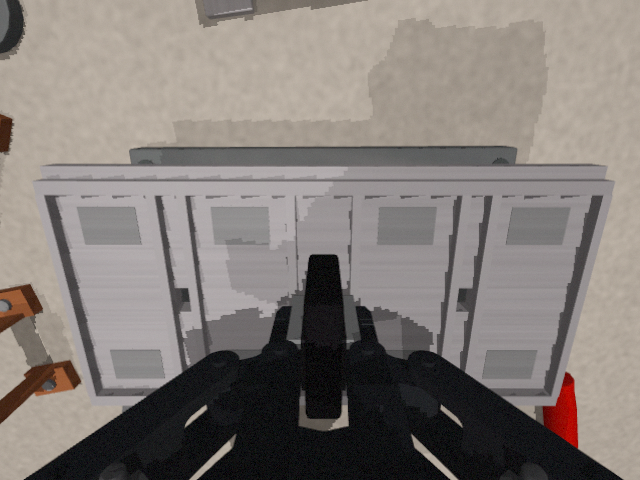

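Run:
```python
from h import *
x,y=477.9,14.94
r.line_to([x,y,70],v=120)
print(r.line_to([x,y,43],v=40,f_stop=25));s=r.state();print(s['tool_pos'],s['force'],s['clock'])
print(r.line_to([x,y,41],v=20,f_stop=25));s=r.state();print(s['tool_pos'],s['force'],s['clock'])
```

```text
False
[477.76277405  14.61221612  42.95743446] [-2.99583062 -1.48179638 -1.65417814] 42.1
False
[477.9106791   14.51790783  42.25302763] [-4.46269855 -3.16227627 13.86210042] 42.35
```

```bash
cat >> h.py <<'E'
PL=(477.9,14.94,-6.38)
def nest(y):
    a=np.radians(PL[2]);return PL[0]-y*np.sin(a),PL[1]+y*np.cos(a)
def pick(p,z0,zup):
    x,y,w=p
    r.line_to([x,y,z0+70],v=130,rotation=[180,0,w]);jaws.command_gripper(5,50)
    s=r.state();print('grip',round(s['finger_gap'],1),round(s['grasp_force'],1))
    r.line_to([x,y,zup],v=200);s=r.state();print('lifted',s['force'].round(1) if hasattr(s['force'],'round') else s['force'],round(s['finger_gap'],1))
def put(x,y,zc,zt,w,fs=10,clear=190):
    r.line_to([x,y,zc],v=250,rotation=[180,0,w])
    r.line_to([x,y,zt+12],v=150)
    print('touch',r.line_to([x,y,zt-1],v=30,f_stop=fs));s=r.state();print(s['tool_pos'],s['force'],'t',round(s['clock'],1))
    jaws.command_gripper(45);r.line_to([x,y,clear],v=220)
E
python3 - <<'E'
from h import *
jaws.command_gripper(70);r.line_to([477.9,14.94,190],v=220);r.hold(.2);d=cap('wrist');save(d,'seat')
p,c,d=look('A',(552.6,261.3,-29.9),190,'cu',LINK,BLK,0)
if c>.16: save(d,'bad');raise SystemExit
jaws.command_gripper(50)
pick(p,0,200);put(*nest(98),200,100,-6.38)
r.hold(.1);save(cap('wrist'),'nA')
f=cv2.imread('pics/seat.png');g=cv2.imread('pics/nA.png')
cv2.imwrite('pics/sn.png',cv2.resize(np.vstack([f[60:330],g[:330]]),(640,600)))
E
```

```text
A seen [552.8  261.31 -29.7 ] 0.104 t 48.8
grip 15.0 49.6
lifted [ 0.2 -0.  -2.7] 14.6
touch True
[489.36447644 112.40080336 100.86598569] [-1.24367507  0.00992647  4.30980491] t 53.3
```

View pics/sn.png

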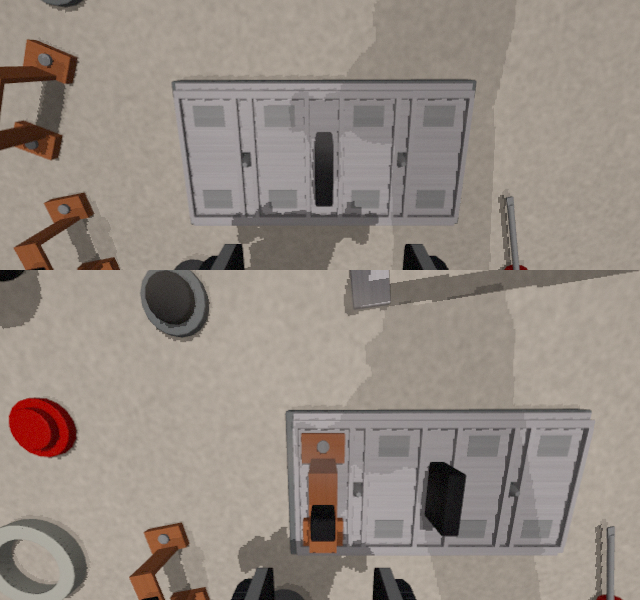

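Run:
```python
from h import *
p,c,d=look('B',(411.5,270.7,5.3),190,'cu',LINK,BLK,0)
if c>.16: save(d,'bad');raise SystemExit
pick(p,0,200);put(*nest(-98),220,100,-6.38,clear=200)
# check both
r.line_to([PL[0],PL[1],210],v=300);r.hold(.2);d=cap('wrist');save(d,'both')
a=np.radians(PL[2]);Rt=np.array([[np.cos(a),np.sin(a)],[-np.sin(a),np.cos(a)]])
for y in(98,-98):
    q,c=fit([d],'cu',LINK,BLK,(*nest(y),PL[2]),30);print(y,q,c,'nest xy err',Rt@(q[:2]-nest(y)))
print(r.state()['clock'])
```

```text
B seen [411.27 270.75   5.18] 0.109 t 55.5
grip 15.2 49.7
lifted [ 0.1 -0.4 -0.8] 15.0Traceback (most recent call last):
  File "<stdin>", line 4, in <module>
  File "h.py", line 74, in put
    r.line_to([x,y,zc],v=250,rotation=[180,0,w])
    ~~~~~~~~~^^^^^^^^^^^^^^^^^^^^^^^^^^^^^^^^^^^
bench.IKError: the arm cannot follow that straight line within its joint ranges
```

```bash
cat >> h.py <<'E'
def put(x,y,zc,zt,w,fs=10,clear=190):
    r.movep([x,y,zc],[180,0,w])
    r.line_to([x,y,zt+12],v=150)
    print('touch',r.line_to([x,y,zt-1],v=30,f_stop=fs));s=r.state();print(s['tool_pos'],s['force'],'t',round(s['clock'],1))
    jaws.command_gripper(45);r.line_to([x,y,clear],v=220)
E
python3 - <<'E'
from h import *
s=r.state();print(s['tool_pos'],s['joints'],s['finger_gap'])
r.line_to([411.27,270.75,260])
put(*nest(-98),240,100,-6.38,clear=200)
go(PL[0],PL[1],210,-6.38);r.hold(.2);d=cap('wrist');save(d,'both')
a=np.radians(PL[2]);Rt=np.array([[np.cos(a),np.sin(a)],[-np.sin(a),np.cos(a)]])
for y in(98,-98):
    q,c=fit([d],'cu',LINK,BLK,(*nest(y),PL[2]),30);print(y,q,c,'nest xy err',Rt@(q[:2]-nest(y)))
s=r.state();print(s['clock'],s['joints'])
E
```

```text
[410.44411565 270.26758186 198.81604544] [ 2.47573504e+01  1.41067993e+01 -2.24176973e+01  5.35913801e+01
 -1.07761606e-02 -1.60420798e+02] 14.981450731401658
touch True
[467.33492887 -82.47891123 100.72425262] [-0.86030273 -0.08835661  4.63743466] t 64.4
98 [488.39695743 112.54972537  -7.05517366] 0.08709200471639633 nest xy err [-0.41464397  0.17164903]
-98 [466.58142864 -83.81000614  -6.32497277] 0.08130069077014923 nest xy err [-0.27517119 -1.39616718]
66.1167 [-7.17095786e+00  1.21119542e+01 -2.33763134e+01  5.45693828e+01
 -9.11400077e-03  1.79308879e+02]
```

View pics/both.png

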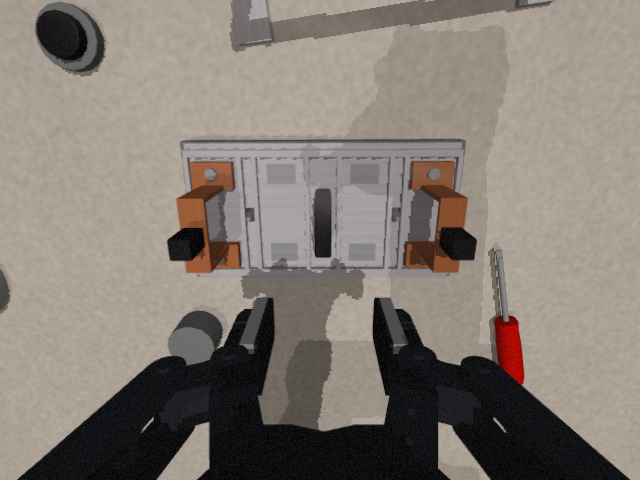

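Run:
```python
from h import *
go(652.3,213.4,110,18);jaws.command_gripper(0)
print(r.line_to([652.3,213.4,45],v=120,f_stop=15),r.state()['tool_pos'])
h=r.line_to([652.3,213.4,4],v=25,f_stop=18);s=r.state();print(h,s['tool_pos'],s['force'])
r.hold(.3);s=r.state();print(s['tool_pos'],s['force'],s['clock'])
```

```text
False [652.69665809 213.53303789  45.40103112]
True [652.22191263 213.36476577  16.05608111] [-1.31750188 -1.23342365  6.29516198]
[652.21877422 213.36432644  16.05430464] [-1.04725852 -0.37232927  6.26428775] 69.8333
```

Run:
```python
from h import *
for z in (15,14,13):
    h=r.line_to([652.3,213.4,z],v=10,f_stop=25);r.hold(.15);s=r.state();print(h,s['tool_pos'],s['force'])
    if h or s['force'][2]>25: break
save(cap('wrist'),'press')
```

```text
False [652.24862309 213.38636784  16.02526526] [-3.72896505 -0.86259759  7.87213091]
False [652.3126679  213.37359182  15.97284012] [-5.20369654 -1.54308958 13.60860875]
False [652.35762179 213.394676    15.8637329 ] [-7.38114188 -1.80364424 19.38448154]
```

View pics/press.png

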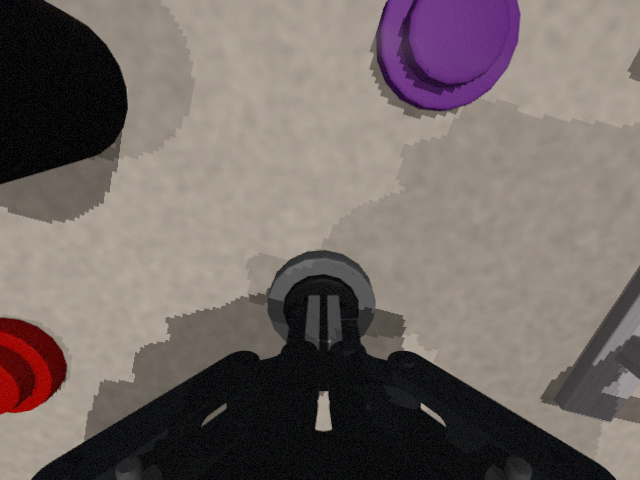

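```bash
cat > hang.py <<'E'
from h import *
import sys
ny,ry=float(sys.argv[1]),float(sys.argv[2])
p,c,d=look('nest%g'%ny,(*nest(ny),PL[2]),215,'cu',LINK,BLK,30)
if c>.16: save(d,'bad');raise SystemExit
jaws.command_gripper(50)
pick(p,30,260)
put(677.2,ry,260,148,0,fs=6,clear=250)
r.hold(.2);d=cap('wrist');save(d,'hang%g'%ny)
q,c=fit([d],'cu',LINK,BLK,(677,ry,0),78,maxrow=300);print('hung',q,c)
E
python3 - <<'E'
from h import *
r.line_to([652.3,213.4,150],v=200)
E
python3 hang.py 98 -9
```

```text
nest98 seen [488.25 111.85  -5.65] 0.122 t 77.1
grip 15.1 49.8
lifted [ 0.4  0.5 -1.9] 15.2
touch True
[677.55601948  -9.05577773 148.63369339] [-0.4166037   0.20967184  6.08032147] t 86.2
hung [677.07434057  -9.74191828  -1.0940382 ] 0.1076982170343399
```

```bash
ls -t pics|head -2
```

```text
hang98.png
press.png
```

Contact came at the expected height and the fit puts the link on the bar; now the second.

```bash
python3 hang.py -98 -119
python3 - <<'E'
from h import *
go(420,-300,260,0);r.hold(1);d=cap('scene');t=cap('top')
a=cv2.resize(d['frame'][180:380,120:440],(640,400),interpolation=cv2.INTER_CUBIC);b=t['frame'][160:340,200:440]
b=cv2.resize(b,(267,200))
f=cv2.imread('pics/hang-98.png')[:,:,::-1];f=cv2.resize(f[60:360],(373,200))
cv2.imwrite('pics/fin.png',np.vstack([a,np.hstack([b,f])])[:,:,::-1]);print(r.state()['clock'])
E
```

```text
nest-98 seen [466.89 -82.76  -5.55] 0.121 t 88.7
grip 15.1 49.8
lifted [-0.7  0.3 -1.8] 14.7
touch True
[ 677.51056494 -119.08984886  148.57149043] [-0.40671089 -0.01119044  3.25060122] t 93.4
hung [ 6.77159730e+02 -1.19785624e+02 -4.90543447e-01] 0.10836996138095856
96.9417
```

View pics/fin.png

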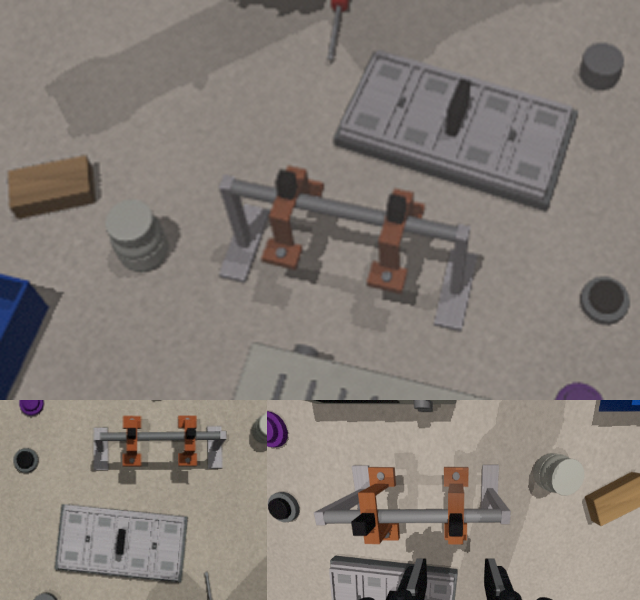

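```bash
python3 -c "
from h import *
print(close_job())"
```

```text
the job is handed in; nothing more can be done
None
```

I handed the job in at about 97 s: the nest plate is seated, both links found (only two were there) went through the nests, the start button was pressed right down, and both links now hang on the rail with nothing else visibly moved; no verdict came back.

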